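# Pack the drained wash pails from the locking rack

### The arm

A 6-joint arm with a two-finger parallel gripper is mounted at the origin on the work surface. World frame = base frame: x ahead of the robot, y to its left, z up, the work surface at z = 0. Lengths are in m, angles in rad, forces in N, time in s.
With the tool pointing down it reaches from about 0.275 to 1 m from the base axis. Payload 8.4 kg.
Tool frame: the origin (TCP) lies between the finger pads; the fingertips stand 17 mm ahead of it and the grasp point (between the pads) lies 2 mm behind it; z points along the fingers, x is the direction in which the jaws open and shut, and the axes are right-handed (so a half turn about z gives the same grasp; the last joint's range is limited). The gripper opens to 85 mm and grips with 20 to 120 N. Pads are 22 mm wide; open, the fingers measure 114 mm over their backs; the gripper's body (76 mm by 85 mm) begins 54 mm behind the grasp point. The pads swing forward as they close: fully open they stand 13 mm farther back than shut.
Start: joints at [1.21, 0.353, 1.633, -0, 1.155, -0.002], TCP at [0.219, 0.585, 0.248] pointing down, gripper open.
Joint ranges: [-2.63, 2.63], [-0.92, 2.1], [0.06, 2.66], [-1.3, 4.44], [0, 2.69], [-3.02, 3.02]. Speed limits (rad/s): [2.22, 2.22, 2.79, 3.14, 3.14, 3.14].

### API

Orientations are given as a rotation vector (axis times angle).
In Python, from rig import readout, viewer, job gives the robot as it stands.
- The arm moves only by the tool play_rows, never from a script. Its argument "rows" is a list of rows, each an object with "dp": the shift along the world's x, y, z in cm, a list of three; "roll": the turn about the world's z in rad. A call has 1 to 10 rows; each row is the pose to reach, as a shift and turn from the pose commanded when the call began; what a row does not reach only later rows make up. A row lasts 1/8 s, in which the tool goes at most 62.5 mm and 10.7 degrees, less where a joint would pass 70% of its speed; a pose out of reach is approached as far as the arm can. A call with a gripper value outside its range is refused whole. "grip" is the finger opening in cm, from 0 to 8.54, set as the call begins (left out, the last holds). The fingers move at their own pace and stop on an object; the grip force is fixed at half the most. Time passes only in rows, so rows that repeat a pose let the fingers close. It gives the time, the measured TCP pose, the force and the opening at its end, in the units of the state.
- readout.get_state(): the state, without advancing time (a new reading comes with each control period).
- viewer.capture(name): name is "scene" or "top"; returns (picture, depth): 400x640x3 uint8, red, green, blue; 400x640 float32, m along the optical axis (not along the pixel's ray), 0 where there is no reading.
- viewer.calibration(name): a dict with "intrinsics" (3x3 intrinsics, pixels), "k1" (the pictures are not rectified: a ray, as slopes to the right and down, at radius r is drawn at 1 + k1 r^2 times it, then the intrinsics apply), "position" and "orientation" of the camera in the world. Camera axes: x right, y down, z forward; pixel columns grow to the right and rows downward; lengths in m; the calibration is good to about 2 mm. A picture is of the moment at which its call begins. calibration takes no time and is no camera call.
- job.finish_job(): hands the job in, once; it reports no verdict.
The state is a dict: "t": time; "joint_pos": joint angles; "dq": joint speeds; "joint_torque": joint torques, N m; "tool_pos": TCP position; "orientation": TCP orientation; "force": force on the tool from outside, world axes, zero at the start; "moment": the same for the moment, N m; "finger_gap": finger opening in m.
Only numpy, scipy, OpenCV 4.12 (cv2) and the standard library are available. Lean on these libraries where they do the work, as an engineer would, in place of code of your own. Each camera call takes 0.05 s, during which the arm holds its last target. There are 200 camera calls.

### The job

Pack the wash pails for the dig: draw the locking pin of the draining rack and park it in the rack's side notch, slide the locking bar fully open, then lift every pail off its hooks and stand it upright on the floor of the white crate. When all are packed, slide the bar fully shut again and put the pin all the way back in its bore. Leave the brush, jar and carton alone.

Things in the scene. Friction and masses are not known exactly. Their poses are not given: they have to be found in the camera images.
- rack: Fixed steel draining rack, 205 mm tall, 500 mm wide along its y. Origin on the table below its middle hook place; +z up, front (-x) looks roughly at the robot. Rail at local x = 60 mm (18 mm thick, z 168-182). Three hook places at x = 0, y = -130, 0, 130 mm. To take a pail off: lift it 25-55 mm (35 is best), draw it forward (-x) at least 65 mm, then raise it further.
- hook0 (a point): Hook place at rack local y = -130 mm; point at the centre of a hung crossbar (x = 0, z = 180 mm). Two round prongs 8 mm thick, centres 26 mm either side in y, run forward from the rail through the pail's bail and turn up: tips end 18 mm in front of and 14 mm above this point. A hung crossbar must rise over 22 mm to clear them; over 60 mm its rim hits the prongs.
- hook1 (a point): Hook place at rack local y = 0 mm; point at the centre of a hung crossbar (x = 0, z = 180 mm). Two round prongs 8 mm thick, centres 26 mm either side in y, run forward from the rail through the pail's bail and turn up: tips end 18 mm in front of and 14 mm above this point. A hung crossbar must rise over 22 mm to clear them; over 60 mm its rim hits the prongs.
- hook2 (a point): Hook place at rack local y = 130 mm; point at the centre of a hung crossbar (x = 0, z = 180 mm). Two round prongs 8 mm thick, centres 26 mm either side in y, run forward from the rail through the pail's bail and turn up: tips end 18 mm in front of and 14 mm above this point. A hung crossbar must rise over 22 mm to clear them; over 60 mm its rim hits the prongs.
- lockbar (a joint): Aluminium locking bar sliding on the rail. 0 = shut (start), 0.065 m = fully open, growing as it slides along the rack's -y. Friction 2.5 N, stays where left, hard stops. Shut, its tongues (20 mm wide, underside z = 196 mm) lie over the crossbars and stop pails being lifted; fully open they stand half-way between hook places. The pin through the eye at its -y end holds it shut.
- bar_knob (a point): Grip point of the locking bar's upright round black knob (18 mm diameter, z = 198 to 248 mm): on its axis at z = 225 mm; moves with the bar. Bar shut: rack local x = 60, y = -165 mm.
- pin: Loose steel locking pin, 0.12 kg. Origin on its axis at the underside of its collar, +z towards the head. Below: shank 12 mm diameter, 60 mm long, tapered tip 8 mm. Collar 30 mm diameter, 6 mm thick; above it a round grip 18 mm diameter, from 6 to 46 mm above the origin. Starts fully home in the bore.
- bore (a point): On the axis of the pin's vertical bore (rack local x = 60, y = -235 mm), where the collar's underside rests when the pin is home (z = 198 mm, top of the bar's eye). Bore 16 mm wide, bar's eye 19 mm; they line up only with the bar shut.
- notch (a point): Centre of the side notch at its top face (rack local x = -25, y = -235 mm, z = 150 mm): a U-shaped slot 17 mm wide, 34 mm long along x, open to the front (-x), top and bottom, closed 17 mm behind this point; plate 12 mm thick, 53 mm wide. Parked, the shank hangs upright in the slot at this point, the collar's underside on the top face.
- crate: Loose white plastic crate, open on top, 260 mm (x) by 250 mm (y), 70 mm tall, walls and floor 8 mm thick, 1.2 kg. Origin at the centre of its underside, +z up. It may be knocked aside. Three pails fit, e.g. with axes at (-58, -58), (-58, 58), (58, 58) mm from its centre.
- pail0: Small aluminium pail (may be absent), 0.2 kg: body 64 mm diameter at the foot, 76 at the rim, 80 mm tall; rigid upright bail: two wires at y = -40 and 40 mm up to a round crossbar 12 mm thick, 86 mm long along y, 155 mm above the origin. Origin at the centre of the underside, +z up. Hangs at the start; pinch the crossbar's middle, across it (along x), between the prongs.
- pail1: Small aluminium pail (may be absent), 0.2 kg: body 64 mm diameter at the foot, 76 at the rim, 80 mm tall; rigid upright bail: two wires at y = -40 and 40 mm up to a round crossbar 12 mm thick, 86 mm long along y, 155 mm above the origin. Origin at the centre of the underside, +z up. Hangs at the start; pinch the crossbar's middle, across it (along x), between the prongs.
- pail2: Small aluminium pail (may be absent), 0.2 kg: body 64 mm diameter at the foot, 76 at the rim, 80 mm tall; rigid upright bail: two wires at y = -40 and 40 mm up to a round crossbar 12 mm thick, 86 mm long along y, 155 mm above the origin. Origin at the centre of the underside, +z up. Hangs at the start; pinch the crossbar's middle, across it (along x), between the prongs.
- brush: Bystander: hand brush about 170 mm long lying on the table.
- jar: Bystander: closed jar 60 mm diameter, 90 mm tall. Origin at the centre of its underside.
- carton: Bystander: cardboard box 90 x 140 x 70 mm. Origin at the centre of its underside.
Things that resemble listed ones, but are neither listed nor needed, are in the scene too. Leave any blue or turquoise look-alike of the pail2 alone.

How it is judged:
On the way, in this order (a step that is already met when the one before it is completed fails the run):
1. the pin is parked in the side notch (horizontal distance between pin and notch below 0.016 m and z of pin in the frame of notch between -0.004 and 0.005 m and angle between pin's own z axis and vertical below 0.2 rad), for 0.2 s.
2. the locking bar is fully open, the pin still parked (all of step 1 and value of joint lockbar above 0.058 m), for 0.2 s.
3. all pails stand upright in the crate, the pin still parked (all of step 1 and x of pail0 in the frame of crate between -0.09 and 0.09 m and y of pail0 in the frame of crate between -0.085 and 0.085 m and z of pail0 in the frame of crate between 0.002 and 0.014 m and angle between each of pail0, pail1, pail2's own z axis and vertical below 0.12 rad and x of pail1 in the frame of crate between -0.09 and 0.09 m and y of pail1 in the frame of crate between -0.085 and 0.085 m and z of pail1 in the frame of crate between 0.002 and 0.014 m and x of pail2 in the frame of crate between -0.09 and 0.09 m and y of pail2 in the frame of crate between -0.085 and 0.085 m and z of pail2 in the frame of crate between 0.002 and 0.014 m), for 0.2 s.
4. the locking bar is shut again (value of joint lockbar below 0.006 m), for 0.2 s.
At the end, for the whole second after the job is handed in: Every pail stands upright (0.12 rad) on the floor inside the crate, released and at rest; locking bar shut to 6 mm; pin home in its bore (collar within 5 mm of its seat, 6 mm of the axis, 0.15 rad of upright); crate flat on the table (x of pail0 in the frame of crate between -0.09 and 0.09 m and y of pail0 in the frame of crate between -0.085 and 0.085 m and z of pail0 in the frame of crate between 0.002 and 0.014 m and angle between each of pail0, pail1, pail2's own z axis and vertical below 0.12 rad and x of pail1 in the frame of crate between -0.09 and 0.09 m and y of pail1 in the frame of crate between -0.085 and 0.085 m and z of pail1 in the frame of crate between 0.002 and 0.014 m and x of pail2 in the frame of crate between -0.09 and 0.09 m and y of pail2 in the frame of crate between -0.085 and 0.085 m and z of pail2 in the frame of crate between 0.002 and 0.014 m and linear speed of each of pail0, pail1, pail2, pin below 0.03 m/s and contact force between each of pail0, pail1, pail2 and the fingers below 0.2 N and value of joint lockbar below 0.006 m and horizontal distance between pin and bore below 0.006 m and z of pin in the frame of bore below 0.005 m and angle between pin's own z axis and vertical below 0.15 rad and angle between crate's own z axis and vertical below 0.05 rad and height (world z) of crate below 0.01 m); the robot touches nothing.
It fails at once if the brush is moved more than 30 mm (distance of brush from where it was at the start of the episode above 0.03 m).
It fails at once if the jar is moved more than 30 mm (distance of jar from where it was at the start of the episode above 0.03 m).
It fails at once if the carton is moved more than 30 mm (distance of carton from where it was at the start of the episode above 0.03 m).
Of pail0, pail1, pail2 only 2 to 3 are there at a start; the rules pass over those that are not, and their reading is None.
At some moment in a run one of crate may be knocked a few centimetres aside while the robot is not near it.
It also fails if it takes over 210 s, if anything falls off the work surface, if the arm or the gripper's body presses on something with over 40 N, if the wrist force passes 120 N, or if a joint passes its speed limit or range.

## Working session

There is one attempt and no reset: what is moved stays moved. The work goes in short steps, Python scripts to look and compute and a tool call to move; the robot and the scene stay as the last step left them, time stands still between calls to the robot, and variables do not carry over. Pictures are saved under pics/ and viewed, about 12 in all and at most 16, crops included, and the job is handed in when it is done.

Besides the shell and the picture viewer there is one more tool, called as a command line: name --argument value ..., lists and objects as JSON in quotes. play_rows: Moves the arm, as the interface text tells. Its arguments: {"type":"object","properties":{"rows":{"type":"array","items":{"type":"object","properties":{"dp":{"type":"array","items":{"type":"number"}},"roll":{"type":"number"}}}},"grip":{"type":"number"}},"required":["rows"]}

```bash
mkdir -p pics; cat > h.py <<'E'
import numpy as np, cv2
from rig import readout, viewer, job
from scipy.spatial.transform import Rotation as R
def rot(o):
    o=np.array(o,float)
    return o if o.shape==(3,3) else R.from_rotvec(o).as_matrix()
def snap(cam,name=None):
    im,d=viewer.capture(cam)
    if name: cv2.imwrite('pics/'+name,im[:,:,::-1])
    return im,d
def rays(cam,uv):
    c=viewer.calibration(cam);K=np.array(c['intrinsics']);uv=np.atleast_2d(uv).astype(float)
    D=np.array([c['k1'],0,0,0,0],float)
    p=cv2.undistortPoints(uv[:,None],K,D)[:,0]
    d=np.c_[p,np.ones(len(p))]
    return np.array(c['position']),d@rot(c['orientation']).T
def onz(cam,uv,z):
    o,d=rays(cam,uv);return o+d*((z-o[2])/d[:,2])[:,None]
def cloud(cam,dep):
    v,u=np.mgrid[0:400,0:640];o,d=rays(cam,np.c_[u.ravel(),v.ravel()])
    P=o+d*dep.ravel()[:,None];P[dep.ravel()==0]=np.nan
    return P.reshape(400,640,3)
def proj(cam,P):
    c=viewer.calibration(cam);q=(np.atleast_2d(P)-c['position'])@rot(c['orientation'])
    s=q[:,:2]/q[:,2:];s=s*(1+c['k1']*(s**2).sum(1))[:,None]
    K=np.array(c['intrinsics']);return s@K[:2,:2].T+K[:2,2]
E
python3 - <<'E'
from h import *
for n in('scene','top'):
    im,d=snap(n,n+'0.png');c=viewer.calibration(n);print(n,c)
    np.save(n+'0.npy',d)
print(readout.get_state())
E
```

```text
scene {'intrinsics': array([[404.45146466,   0.        , 313.02398655],
       [  0.        , 404.45146466, 199.33878502],
       [  0.        ,   0.        ,   1.        ]]), 'k1': -0.03614330490970262, 'position': array([1.13955998, 0.19443632, 1.13124879]), 'orientation': array([-1.74464541, -2.10634934,  0.58876596])}
top {'intrinsics': array([[426.99468123,   0.        , 313.88538966],
       [  0.        , 426.99468123, 193.7467109 ],
       [  0.        ,   0.        ,   1.        ]]), 'k1': 0.022140399955436985, 'position': array([0.39478777, 0.05273402, 1.25682441]), 'orientation': array([-2.13154927,  2.14200236, -0.1268068 ])}
{'t': 0.1, 'joint_pos': array([ 1.20958784e+00,  3.53593753e-01,  1.63402768e+00, -4.28539277e-07,
        1.15519650e+00, -2.37237644e-03]), 'dq': array([-1.43310648e-03, -4.41493837e-04, -1.20769188e-03, -5.24107653e-04,
       -5.63358803e-04, -7.83437031e-05]), 'joint_torque': array([ 1.40549564e-03, -6.06355548e+01, -3.42819214e+01, -8.99214774e-05,
        3.98934368e-03,  1.49771438e-05]), 'tool_pos': array([0.21933755, 0.58483515, 0.24764118]), 'orientation': array([ 2.58164163e+00,  1.78895415e+00, -1.58387223e-03]), 'force': array([-0.46894227, -0.52997175,  0.05378923]), 'moment': array([ 0.07954894, -0.01486611,  0.01246556]), 'finger_gap': 0.08569417714569148}
```

View pics/scene0.png

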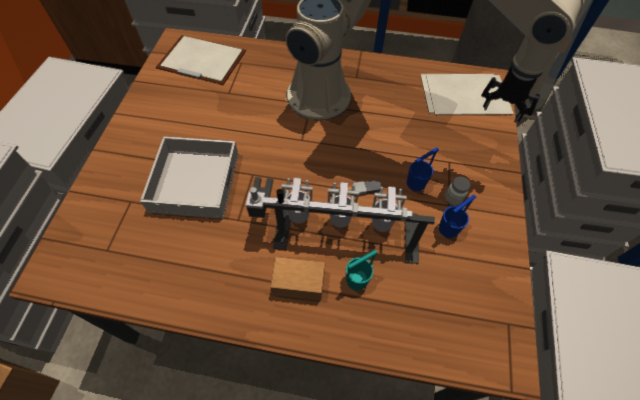

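View pics/top0.png

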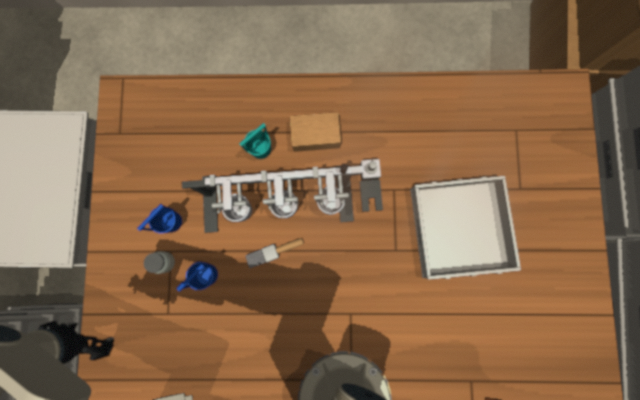

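The scene shows three silver pails on the rack, at top pixels (236,208), (283,203) and (331,198). The pin and eye are at (371,168), the notch plate at (371,195) and the crate at (467,228). The look-alikes to leave alone are blue pails at (162,219) and (201,275) and a turquoise one at (257,142). The brush is at (275,252), the jar at (158,262) and the carton at (315,131). Next is a close crop with depth.

```bash
python3 - <<'E'
from h import *
im=cv2.imread('pics/top0.png');cv2.imwrite('pics/c1.png',cv2.resize(im[145:245,190:390],None,fx=4,fy=4,interpolation=cv2.INTER_CUBIC))
P=cloud('top',np.load('top0.npy'))
# bar/rail: points z 0.16..0.21 
m=(P[:,:,2]>.15)&(P[:,:,2]<.26);m[:145]=0;m[245:]=0;m[:,:180]=0;m[:,390:]=0
print(m.sum())
for u in range(182,390,4):
    vs=np.where(m[:,u])[0]
    if len(vs):print(u,vs.min(),vs.max(),np.round(P[vs,u][[0,len(vs)//2,-1]],3).tolist())
Pc=P[165:290,405:530].reshape(-1,3);k=(Pc[:,2]>.05)&(Pc[:,2]<.09)
r=cv2.minAreaRect(Pc[k][:,:2].astype(np.float32));print('crate',r,np.median(Pc[k][:,2]))
E
```

```text
3812
182 181 187 [[0.584, 0.417, 0.181], [0.576, 0.415, 0.185], [0.568, 0.415, 0.184]]
186 181 187 [[0.584, 0.406, 0.183], [0.576, 0.405, 0.184], [0.568, 0.405, 0.185]]
190 181 188 [[0.584, 0.396, 0.182], [0.573, 0.395, 0.183], [0.568, 0.401, 0.165]]
194 180 188 [[0.586, 0.385, 0.183], [0.576, 0.385, 0.182], [0.568, 0.391, 0.163]]
198 180 187 [[0.586, 0.375, 0.185], [0.575, 0.374, 0.185], [0.569, 0.377, 0.175]]
202 180 186 [[0.586, 0.365, 0.184], [0.578, 0.364, 0.183], [0.571, 0.365, 0.179]]
206 178 186 [[0.588, 0.35, 0.198], [0.578, 0.35, 0.199], [0.571, 0.355, 0.178]]
210 175 186 [[0.595, 0.339, 0.205], [0.579, 0.338, 0.207], [0.572, 0.347, 0.172]]
214 175 207 [[0.595, 0.329, 0.203], [0.574, 0.327, 0.209], [0.516, 0.332, 0.182]]
218 177 212 [[0.59, 0.319, 0.201], [0.547, 0.323, 0.181], [0.502, 0.318, 0.195]]
222 177 206 [[0.59, 0.31, 0.2], [0.569, 0.308, 0.204], [0.518, 0.311, 0.185]]
226 177 209 [[0.589, 0.298, 0.204], [0.546, 0.297, 0.205], [0.508, 0.295, 0.207]]
230 176 208 [[0.592, 0.289, 0.203], [0.551, 0.288, 0.202], [0.511, 0.286, 0.208]]
234 176 205 [[0.592, 0.278, 0.203], 
[... 2509 characters left out ...]
 -0.034, 0.2], [0.605, -0.034, 0.201], [0.6, -0.035, 0.176]]
362 160 210 [[0.631, -0.044, 0.201], [0.583, -0.047, 0.152], [0.51, -0.046, 0.15]]
366 160 210 [[0.632, -0.054, 0.198], [0.586, -0.058, 0.152], [0.509, -0.056, 0.153]]
370 160 197 [[0.631, -0.064, 0.201], [0.591, -0.064, 0.196], [0.543, -0.068, 0.152]]
374 159 198 [[0.634, -0.075, 0.197], [0.59, -0.074, 0.199], [0.541, -0.078, 0.152]]
378 159 209 [[0.634, -0.085, 0.199], [0.588, -0.089, 0.153], [0.512, -0.087, 0.154]]
382 208 208 [[0.514, -0.098, 0.154], [0.514, -0.098, 0.154], [0.514, -0.098, 0.154]]
crate ((0.47092247009277344, -0.33790475130081177), (0.26778286695480347, 0.250996470451355), 5.647514820098877) 0.06989996488360117
```

View pics/c1.png

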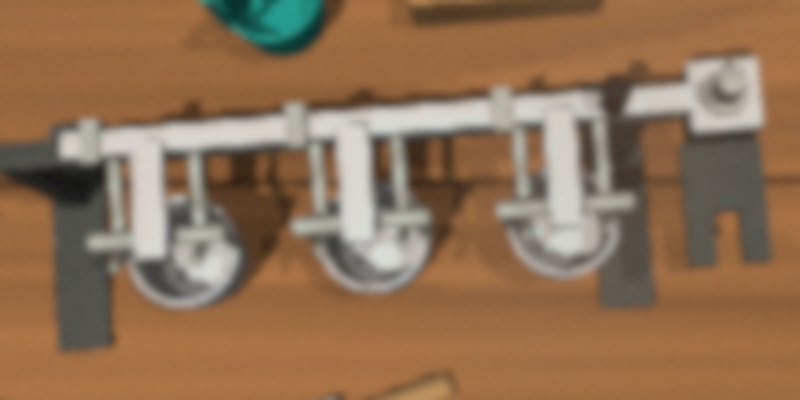

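The crop confirms the choice. It shows three silver pails on the hooks with tongues over them, the pin at crop (733,82), the black knob at (618,92) and the notch slot at (727,230). The image mapping is px = 190 + crop/4 in u and 145 + crop/4 in v. I'll fit the rack pose to these points.

```bash
cat > rack.py <<'E'
from h import *
L={'hook2':(0,.13),'hook1':(0,0),'hook0':(0,-.13),'pin':(.06,-.235),'knob':(.06,-.165)}
def fit(A,B):
    A=np.array(A);B=np.array(B);a=A-A.mean(0);b=B-B.mean(0)
    th=np.arctan2((a[:,0]*b[:,1]-a[:,1]*b[:,0]).sum(),(a*b).sum())
    M=np.array([[np.cos(th),-np.sin(th)],[np.sin(th),np.cos(th)]])
    return th,M,B.mean(0)-M@A.mean(0)
E
python3 - <<'E'
from rack import *
c={'hook2':((154,239),.186),'hook1':((361,221.5),.186),'hook0':((565,207),.186),'pin':((733,82),.244),'knob':((622,80),.248)}
A=[];B=[]
for k,(p,z) in c.items():
    q=onz('top',[(190+(p[0]-1.5)/4,145+(p[1]-1.5)/4)],z)[0];A.append(L[k]);B.append(q[:2])
e=onz('top',[(190+(725-1.5)/4,145+(95-1.5)/4)],.198)[0];print('eye',e)
n=onz('top',[(190+(741-15)/4,145+(236)/4)],.15)[0];print('notch slot',n)
th,M,t=fit(A,B);print(th,t);print(np.round((np.array(A)@M.T+t-np.array(B))*1000,1))
P=cloud('top',np.load('top0.npy'))
for nm,(v0,v1,u0,u1),z0 in(('knob',(158,175,335,352),.235),('pin',(158,175,362,382),.225)):
    q=P[v0:v1,u0:u1].reshape(-1,3);q=q[q[:,2]>z0];print(nm,len(q),q.mean(0),(q.max(0)+q.min(0))/2)
for k,v in dict(L,notch=(-.025,-.235)).items():print(k,M@v+t)
E
```

```text
eye [ 0.60987894 -0.06624639  0.198     ]
notch slot [ 0.52523889 -0.07119041  0.15      ]
0.07489478406579883 [0.5328276  0.16377219]
[[ 0.9 -1.9]
 [ 0.2 -0.2]
 [ 1.5 -0.7]
 [ 1.8 -0. ]
 [-4.4  2.8]]
knob 50 [0.60478357 0.00553877 0.24790079] [0.60573257 0.00484341 0.24384185]
pin 55 [ 0.60915379 -0.06337906  0.2420706 ] [ 0.61035854 -0.06354496  0.23758434]
hook2 [0.52310038 0.29340776]
hook1 [0.5328276  0.16377219]
hook0 [0.54255482 0.03413662]
pin [ 0.61024322 -0.06607955]
knob [0.60500549 0.00372422]
notch [ 0.5254815  -0.07243965]
```

play_rows --rows '[{"dp": [0,0,6],"roll": 0},{"dp": [0,0,13.2],"roll": -0.1},{"dp": [39.1,-65.1,13.2],"roll": -1.137},{"dp": [39.1,-65.1,13.2],"roll": -1.137},{"dp": [39.1,-65.1,13.2],"roll": -1.137},{"dp": [39.1,-65.1,13.2],"roll": -1.137},{"dp": [39.1,-65.1,13.2],"roll": -1.137},{"dp": [39.1,-65.1,13.2],"roll": -1.137},{"dp": [39.1,-65.1,13.2],"roll": -1.137},{"dp": [39.1,-65.1,13.2],"roll": -1.137}]'

```text
t: 1.35
tool_pos: [0.4775, 0.1547, 0.377]
orientation: [-3.139, -0.118, -0.0]
force: [0.5, 1.1, 0.7]
finger_gap: 0.0855
```

play_rows --rows '[{"dp": [0,0,0],"roll": 0},{"dp": [0,0,0],"roll": 0}]'

```text
t: 1.6
tool_pos: [0.4766, 0.1566, 0.3767]
orientation: [-3.139, -0.116, 0.001]
force: [0.9, 0.1, -0.7]
finger_gap: 0.0855
```

play_rows --rows '[{"dp": [6,-10,0],"roll": 0},{"dp": [13.35,-22.3,0],"roll": 0},{"dp": [13.35,-22.3,0],"roll": 0},{"dp": [13.35,-22.3,0],"roll": 0},{"dp": [13.35,-22.3,-4],"roll": 0},{"dp": [13.35,-22.3,-8.5],"roll": 0},{"dp": [13.35,-22.3,-8.5],"roll": 0},{"dp": [13.35,-22.3,-8.5],"roll": 0},{"dp": [13.35,-22.3,-8.5],"roll": 0}]'

```text
t: 2.72
tool_pos: [0.6114, -0.0657, 0.2944]
orientation: [3.139, 0.12, 0.005]
force: [0.1, 1.0, 0.3]
finger_gap: 0.0854
```

```bash
python3 - <<'E'
from h import *
a=[];s=readout.get_state();print(s['tool_pos'])
for n in('scene','top'):
    im,d=snap(n);p=proj(n,s['tool_pos'])[0];print(n,p);u,v=p.astype(int)
    u=min(max(u,60),579);v=min(max(v,50),349)
    a.append(cv2.resize(im[v-50:v+50,u-60:u+60,::-1],None,fx=4.5,fy=4.5,interpolation=cv2.INTER_CUBIC))
cv2.imwrite('pics/p2.png',cv2.resize(np.hstack(a),(800,334)))
E
```

```text
[ 0.61144254 -0.06567328  0.29440628]
scene [250.49244395 178.56565103]
top [375.16246334 159.29083209]
```

View pics/p2.png

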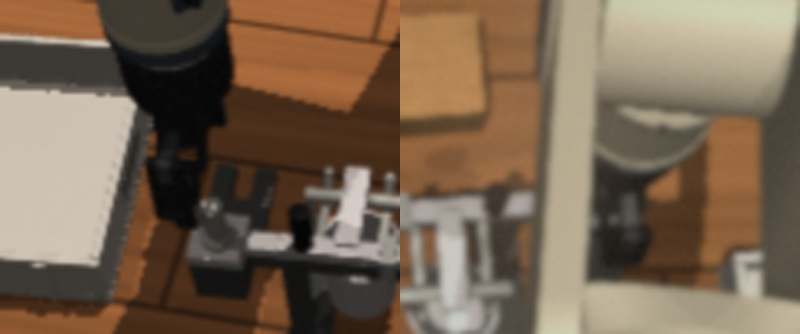

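```bash
python3 - <<'E'
from h import *
f=lambda P:np.round((proj('scene',P)-[190,128])*3.333,0).tolist()
print('pin top, bottom grip',f([[.611,-.0657,.244],[.611,-.0657,.204]]))
print('near fingertip',f([[.611+.05,-.062,.29]]),'far',f([[.561,-.0695,.29]]),'notch',f([[.5255,-.0724,.15]]),'knob',f([[.605,.0037,.248]]))
P=onz('scene',[(250-60+210/3.333,178-50+203/3.333)],.244);print(P)
E
```

```text
pin top, bottom grip [[210.0, 204.0], [217.0, 231.0]]
near fingertip [[189.0, 228.0]] far [[215.0, 118.0]] notch [[242.0, 180.0]] knob [[298.0, 209.0]]
[[ 0.60989502 -0.06624533  0.244     ]]
```

play_rows --rows '[{"dp": [-0.1,0,-3],"roll": 0},{"dp": [-0.1,0,-5.5],"roll": 0},{"dp": [-0.1,0,-6.6],"roll": 0},{"dp": [-0.1,0,-6.6],"roll": 0},{"dp": [-0.1,0,-6.6],"roll": 0}]'

```text
t: 3.45
tool_pos: [0.6101, -0.0665, 0.2273]
orientation: [3.139, 0.118, 0.003]
force: [0.1, 0.2, 0.2]
finger_gap: 0.0857
```

play_rows --rows '[{"dp": [0,0,0],"roll": 0},{"dp": [0,0,0],"roll": 0},{"dp": [0,0,0],"roll": 0},{"dp": [0,0,0],"roll": 0},{"dp": [0,0,0],"roll": 0},{"dp": [0,0,0],"roll": 0},{"dp": [0,0,0],"roll": 0}]' --grip 0.5

```text
t: 4.32
tool_pos: [0.6095, -0.0664, 0.2263]
orientation: [3.139, 0.118, 0.001]
force: [-1.5, -0.4, 5.0]
finger_gap: 0.0164
```

play_rows --rows '[{"dp": [0,0,2],"roll": 0},{"dp": [0,0,5],"roll": 0},{"dp": [0,0,8],"roll": 0},{"dp": [0,0,8],"roll": 0},{"dp": [-4,-0.3,8],"roll": 0},{"dp": [-8.4,-0.63,8],"roll": 0},{"dp": [-8.4,-0.63,8],"roll": 0},{"dp": [-8.4,-0.63,6],"roll": 0},{"dp": [-8.4,-0.63,3],"roll": 0},{"dp": [-8.4,-0.63,3],"roll": 0}]'

```text
t: 5.58
tool_pos: [0.5241, -0.0724, 0.2532]
orientation: [-3.138, -0.118, 0.008]
force: [-0.0, 0.2, -0.2]
finger_gap: 0.0166
```

play_rows --rows '[{"dp": [0,0,-2],"roll": 0},{"dp": [0,0,-2.2],"roll": 0},{"dp": [0,0,-2.2],"roll": 0}]'

```text
t: 5.95
tool_pos: [0.5259, -0.0727, 0.2347]
orientation: [3.139, 0.118, 0.001]
force: [-0.4, -0.3, -0.1]
finger_gap: 0.0161
```

```bash
python3 - <<'E'
from h import *
s=readout.get_state();print(s['tool_pos'],s['finger_gap'])
im,d=snap('scene')
u,v=proj('scene',[.525,-.072,.15])[0].astype(int)
print(u,v);cv2.imwrite('pics/p3.png',cv2.resize(im[v-40:v+40,u-50:u+50,::-1],None,fx=6,fy=6,interpolation=cv2.INTER_CUBIC))
E
```

```text
[ 0.52592611 -0.07273109  0.23471413] 0.016147097737167933
262 181
```

View pics/p3.png

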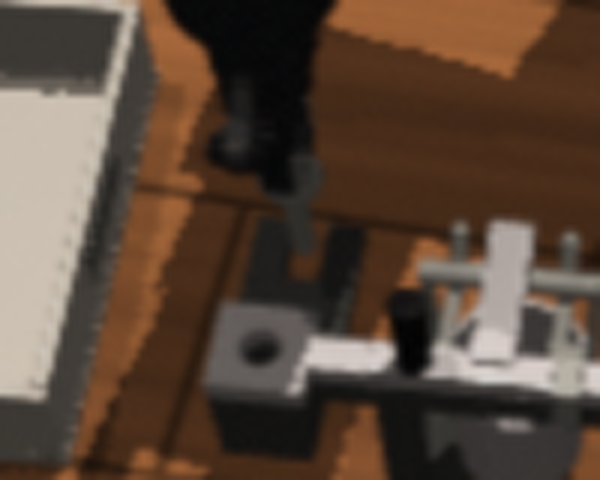

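play_rows --rows '[{"dp": [0,0,-1],"roll": 0},{"dp": [0,0,-2],"roll": 0},{"dp": [0,0,-3],"roll": 0},{"dp": [0,0,-4],"roll": 0},{"dp": [0,0,-4.6],"roll": 0},{"dp": [0,0,-4.6],"roll": 0},{"dp": [0,0,-4.6],"roll": 0}]'

```text
t: 6.88
tool_pos: [0.5256, -0.0727, 0.1882]
orientation: [3.139, 0.118, 0.001]
force: [0.4, 0.3, -1.0]
finger_gap: 0.0164
```

play_rows --rows '[{"dp": [0,0,-0.6],"roll": 0},{"dp": [0,0,-0.9],"roll": 0},{"dp": [0,0,-0.9],"roll": 0},{"dp": [0,0,-0.9],"roll": 0}]'

```text
t: 7.38
tool_pos: [0.5254, -0.0727, 0.1791]
orientation: [3.139, 0.118, 0.0]
force: [-0.4, -0.5, -0.9]
finger_gap: 0.0162
```

play_rows --rows '[{"dp": [0,0,0],"roll": 0},{"dp": [0,0,0],"roll": 0},{"dp": [0,0,0],"roll": 0},{"dp": [0,0,0],"roll": 0},{"dp": [0,0,5],"roll": 0},{"dp": [0,0,10],"roll": 0},{"dp": [0,0,15],"roll": 0},{"dp": [0,0,16],"roll": 0},{"dp": [0,0,16],"roll": 0}]' --grip 6

```text
t: 8.5
tool_pos: [0.5255, -0.0727, 0.3392]
orientation: [3.139, 0.118, 0.002]
force: [-0.4, 0.1, -0.4]
finger_gap: 0.06
```

```bash
python3 - <<'E'
from h import *
s=readout.get_state();print(s['tool_pos'],s['finger_gap'])
im,d=snap('scene')
print(onz('scene',[(212+262/6,141+347/6)],.198))
u,v=262,181
cv2.imwrite('pics/p4.png',cv2.resize(im[v-40:v+40,u-50:u+50,::-1],None,fx=6,fy=6,interpolation=cv2.INTER_CUBIC))
E
```

```text
[ 0.52545803 -0.07270781  0.33923838] 0.05998559231247209
[[ 0.61193399 -0.06433517  0.198     ]]
```

View pics/p4.png

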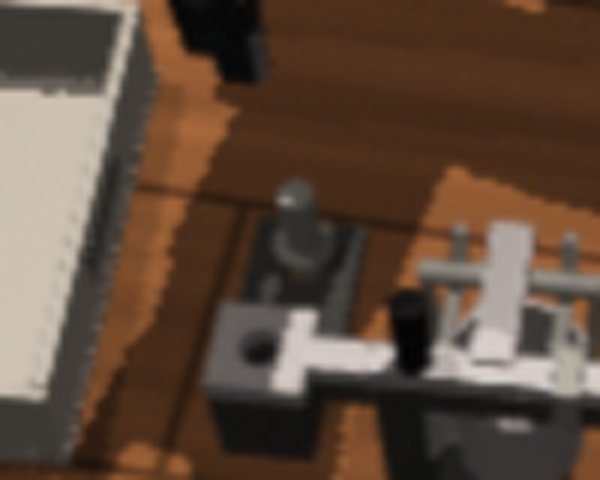

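The pin stands upright in the notch slot at crop (297,225), and its collar rests on the plate. Next I grip the knob.

play_rows --rows '[{"dp": [4,3.9,0],"roll": 0},{"dp": [7.95,7.7,-2],"roll": 0},{"dp": [7.95,7.7,-4],"roll": 0},{"dp": [7.95,7.7,-8],"roll": 0},{"dp": [7.95,7.7,-11.1],"roll": 0},{"dp": [7.95,7.7,-11.1],"roll": 0},{"dp": [7.95,7.7,-11.1],"roll": 0}]'

```text
t: 9.43
tool_pos: [0.605, 0.0043, 0.2282]
orientation: [-3.139, -0.118, 0.001]
force: [0.2, 1.5, 0.4]
finger_gap: 0.0599
```

play_rows --rows '[{"dp": [0,0,0],"roll": 0},{"dp": [0,0,0],"roll": 0},{"dp": [0,0,0],"roll": 0},{"dp": [0,0,0],"roll": 0},{"dp": [0,0,0],"roll": 0},{"dp": [0,0,0],"roll": 0}]' --grip 0.5

```text
t: 10.18
tool_pos: [0.6061, 0.0043, 0.2293]
orientation: [3.139, 0.118, 0.005]
force: [5.0, -0.4, 6.4]
finger_gap: 0.0164
```

play_rows --rows '[{"dp": [0.1,-1.5,0],"roll": 0},{"dp": [0.23,-3,0],"roll": 0},{"dp": [0.34,-4.5,0],"roll": 0},{"dp": [0.45,-6,0],"roll": 0},{"dp": [0.49,-6.5,0],"roll": 0},{"dp": [0.5,-6.6,0],"roll": 0},{"dp": [0.5,-6.6,0],"roll": 0}]'

```text
t: 11.05
tool_pos: [0.6109, -0.0606, 0.2292]
orientation: [-3.138, -0.117, -0.004]
force: [3.5, 5.7, 7.3]
finger_gap: 0.0163
```

play_rows --rows '[{"dp": [0,0,0],"roll": 0},{"dp": [0,0,0],"roll": 0},{"dp": [0,0,0],"roll": 0},{"dp": [0,0,5],"roll": 0},{"dp": [0,0,9],"roll": 0},{"dp": [-4,4,10],"roll": 0},{"dp": [-6.9,9.45,10],"roll": 0},{"dp": [-6.9,9.45,10],"roll": 0},{"dp": [-6.9,9.45,10],"roll": 0}]' --grip 4

```text
t: 12.18
tool_pos: [0.541, 0.0327, 0.3281]
orientation: [3.139, 0.119, 0.001]
force: [0.8, -1.1, 0.5]
finger_gap: 0.0403
```

```bash
python3 - <<'E'
from h import *
s=readout.get_state();print(s['tool_pos'],s['finger_gap'])
im,d=snap('scene','sc5.png');a=im[130:240,220:420,::-1]
P=cloud('scene',d)
# knob top
q=P[150:240,220:300].reshape(-1,3);q=q[(q[:,2]>.225)&(q[:,2]<.255)&(q[:,0]>.58)&(q[:,0]<.64)&(q[:,1]<-.02)];print('knob',len(q),np.median(q,0))
cv2.imwrite('pics/p5.png',cv2.resize(a,None,fx=4,fy=4,interpolation=cv2.INTER_CUBIC))
print(proj('scene',s['tool_pos']))
E
```

```text
[0.54097868 0.03274702 0.32813382] 0.04026778516856605
knob 59 [ 0.61587298 -0.05851904  0.24572144]
[[294.37132703 154.00469842]]
```

View pics/p5.png

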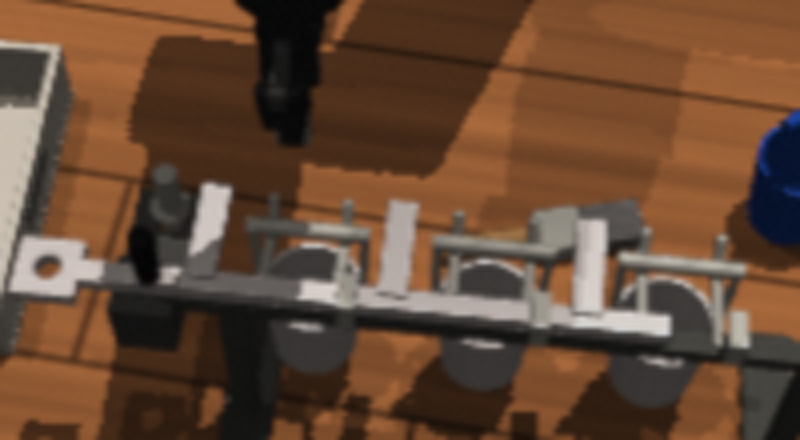

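The bar is open, with the tongues now midway between the hooks. The pail crossbars are free at crop (308,230), (497,245) and (683,263).

play_rows --rows '[{"dp": [0,0.1,-5],"roll": 0},{"dp": [0,0.1,-10],"roll": 0},{"dp": [0,0.1,-13],"roll": 0},{"dp": [0,0.1,-15],"roll": 0},{"dp": [0,0.1,-15],"roll": 0},{"dp": [0,0.1,-15],"roll": 0}]'

```text
t: 12.98
tool_pos: [0.5417, 0.0332, 0.1786]
orientation: [3.139, 0.116, 0.001]
force: [-0.2, -0.8, 0.3]
finger_gap: 0.0397
```

play_rows --rows '[{"dp": [0,0,0],"roll": 0},{"dp": [0,0,0],"roll": 0},{"dp": [0,0,0],"roll": 0},{"dp": [0,0,0],"roll": 0},{"dp": [0,0,0],"roll": 0}]' --grip 0.3

```text
t: 13.6
tool_pos: [0.5434, 0.0339, 0.1794]
orientation: [3.139, 0.118, 0.009]
force: [5.9, -0.6, -1.1]
finger_gap: 0.0099
```

play_rows --rows '[{"dp": [0,0,1.2],"roll": 0},{"dp": [0,0,2.4],"roll": 0},{"dp": [0,0,3.5],"roll": 0},{"dp": [0,0,3.5],"roll": 0},{"dp": [-2,-0.15,3.5],"roll": 0},{"dp": [-5,-0.37,3.5],"roll": 0},{"dp": [-8,-0.6,3.5],"roll": 0},{"dp": [-10,-0.75,3.5],"roll": 0},{"dp": [-10,-0.75,3.5],"roll": 0}]'

```text
t: 14.72
tool_pos: [0.4395, 0.0262, 0.2128]
orientation: [3.139, 0.118, -0.002]
force: [1.1, -0.3, -2.6]
finger_gap: 0.0101
```

play_rows --rows '[{"dp": [0,0,5],"roll": 0},{"dp": [0,0,10],"roll": 0},{"dp": [0,0,14],"roll": 0},{"dp": [0,0,14],"roll": 0}]'

```text
t: 15.22
tool_pos: [0.4435, 0.0265, 0.3562]
orientation: [-3.139, -0.118, -0.011]
force: [0.3, -0.1, -4.0]
finger_gap: 0.0099
```

```bash
cat > crate.py <<'E'
from h import *
def crate():
    out=[]
    for n in('top','scene'):
        im,d=snap(n,'cr_%s.png'%n);P=cloud(n,d).reshape(-1,3)
        k=(P[:,2]>.062)&(P[:,2]<.078)&(P[:,1]<-.16)&(P[:,1]>-.6)&(P[:,0]>.25)&(P[:,0]<.72)
        r=cv2.minAreaRect(P[k][:,:2].astype(np.float32));out.append(r);print(n,k.sum(),np.round(r[0],4),np.round(r[1],3),round(r[2],2))
    return out
if __name__=='__main__':
    s=readout.get_state();print(s['tool_pos'],s['force'],s['finger_gap']);crate()
E
python3 crate.py
```

```text
[0.44346686 0.02647389 0.35623174] [ 0.34224576 -0.10422438 -3.97504027] 0.009929877219972868
top 1323 [ 0.4708 -0.338 ] [0.267 0.253] 5.61
scene 928 [ 0.4735 -0.3393] [0.268 0.256] 5.46
```

View pics/cr_top.png

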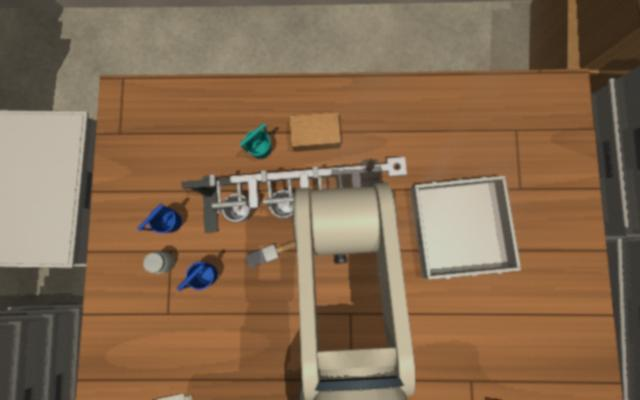

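play_rows --rows '[{"dp": [-0.2,-3,0],"roll": 0},{"dp": [-0.4,-8,0],"roll": 0},{"dp": [-0.7,-13,0],"roll": 0},{"dp": [-1,-18,0],"roll": 0},{"dp": [-1.3,-23,0],"roll": 0},{"dp": [-1.6,-28,0],"roll": 0},{"dp": [-1.8,-33,0],"roll": 0},{"dp": [-2,-38,0],"roll": 0},{"dp": [-2.2,-41,0],"roll": 0},{"dp": [-2.35,-42.8,0],"roll": 0}]'

```text
t: 16.58
tool_pos: [0.4167, -0.4027, 0.3506]
orientation: [-3.137, -0.116, 0.004]
force: [-0.5, 0.3, -2.1]
finger_gap: 0.0099
```

play_rows --rows '[{"dp": [0,0,0],"roll": 0},{"dp": [0,0,0],"roll": 0},{"dp": [0,0,-5],"roll": 0},{"dp": [0,0,-9],"roll": 0},{"dp": [0,0,-9],"roll": 0},{"dp": [0,0,-9],"roll": 0}]'

```text
t: 17.32
tool_pos: [0.4183, -0.4017, 0.2648]
orientation: [3.138, 0.119, 0.002]
force: [0.0, 0.9, -2.0]
finger_gap: 0.0101
```

```bash
python3 crate.py
```

```text
[ 0.4182753  -0.40168427  0.26482047] [ 0.03303993  0.92781744 -1.98834774] 0.010059380307485691
top 1196 [ 0.4708 -0.3379] [0.268 0.252] 5.53
scene 819 [ 0.4747 -0.3393] [0.266 0.256] 5.79
```

View pics/cr_scene.png

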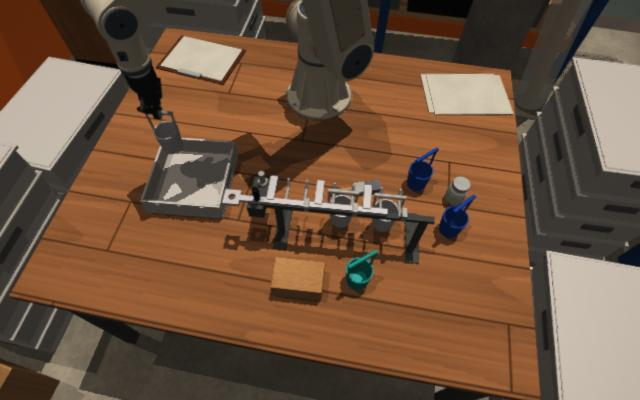

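The scene picture shows the pail held upright at (167,130) above the far-left part of the crate, whose centre is at (190,180). The crate hasn't moved, so I lower and release.

play_rows --rows '[{"dp": [0.1,0,-3.5],"roll": 0},{"dp": [0.1,0,-6.5],"roll": 0},{"dp": [0.1,0,-8.5],"roll": 0},{"dp": [0.1,0,-9.6],"roll": 0},{"dp": [0.1,0,-10],"roll": 0},{"dp": [0.1,0,-10],"roll": 0},{"dp": [0.1,0,-10],"roll": 0}]'

```text
t: 18.3
tool_pos: [0.4188, -0.4021, 0.1639]
orientation: [3.138, 0.118, 0.002]
force: [-0.3, 0.5, -1.9]
finger_gap: 0.0099
```

play_rows --rows '[{"dp": [0,0,-0.15],"roll": 0},{"dp": [0,0,-0.15],"roll": 0}]'

```text
t: 18.55
tool_pos: [0.4193, -0.4024, 0.1627]
orientation: [3.138, 0.117, 0.003]
force: [2.0, -0.4, 5.3]
finger_gap: 0.01
```

play_rows --rows '[{"dp": [0,0,0],"roll": 0},{"dp": [0,0,0],"roll": 0},{"dp": [0,0,0],"roll": 0},{"dp": [0,0,3],"roll": 0},{"dp": [0,0,7],"roll": 0},{"dp": [0,0,12],"roll": 0},{"dp": [1.5,5,16],"roll": 0},{"dp": [3,11,18],"roll": 0},{"dp": [4.5,17,18],"roll": 0},{"dp": [5.5,23,18],"roll": 0}]' --grip 4

```text
t: 19.8
tool_pos: [0.4732, -0.1729, 0.342]
orientation: [3.139, 0.117, 0.002]
force: [1.3, 1.0, -0.6]
finger_gap: 0.0404
```

play_rows --rows '[{"dp": [1,6,0],"roll": 0},{"dp": [2,12,0],"roll": 0},{"dp": [3,18,0],"roll": 0},{"dp": [4,24,0],"roll": 0},{"dp": [5,30,0],"roll": 0},{"dp": [5.9,33.6,0],"roll": 0},{"dp": [5.9,33.6,0],"roll": 0},{"dp": [5.9,33.6,-4],"roll": 0},{"dp": [5.9,33.6,-8],"roll": 0},{"dp": [5.9,33.6,-8],"roll": 0}]'

```text
t: 21.05
tool_pos: [0.5299, 0.1598, 0.259]
orientation: [3.138, 0.117, -0.009]
force: [-0.4, 0.7, 0.5]
finger_gap: 0.0402
```

```bash
python3 - <<'E'
from h import *
s=readout.get_state();print(s['tool_pos'])
im,d=snap('scene','sc7.png');b,_=snap('top')
A=cv2.resize(im[120:240,140:300,::-1],None,fx=3.75,fy=3.75,interpolation=cv2.INTER_CUBIC)
cv2.imwrite('pics/p7.png',A);
print(proj('scene',[.42,-.402,.163]))
E
```

```text
[0.5298522  0.15980745 0.25899613]
[[168.22436903 135.6643711 ]]
```

View pics/p7.png

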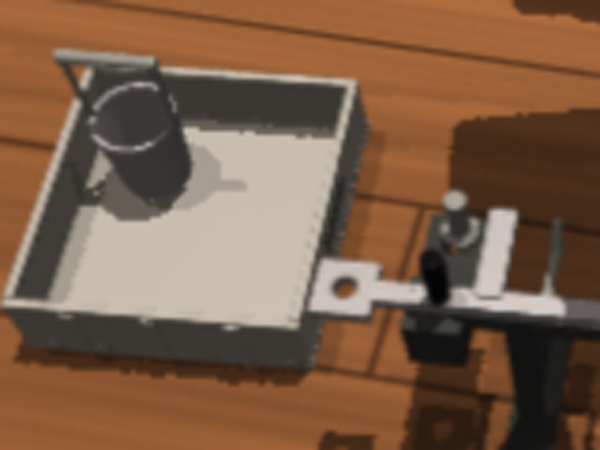

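The first pail stands in the crate, with its crossbar at crop (108,60), and the pin is still parked at (457,215). On to hook1.

play_rows --rows '[{"dp": [0.35,0.38,0],"roll": 0},{"dp": [0.35,0.38,-4],"roll": 0},{"dp": [0.35,0.38,-7],"roll": 0},{"dp": [0.35,0.38,-8],"roll": 0},{"dp": [0.35,0.38,-8],"roll": 0},{"dp": [0.35,0.38,-8],"roll": 0}]'

```text
t: 21.9
tool_pos: [0.5364, 0.1655, 0.1831]
orientation: [-3.139, -0.118, -0.004]
force: [-0.6, 0.2, 0.6]
finger_gap: 0.0401
```

play_rows --rows '[{"dp": [0,0,0],"roll": 0},{"dp": [0,0,0],"roll": 0},{"dp": [0,0,0],"roll": 0},{"dp": [0,0,0],"roll": 0},{"dp": [0,0,0],"roll": 0}]' --grip 0.3

```text
t: 22.52
tool_pos: [0.5359, 0.1653, 0.1826]
orientation: [-3.139, -0.118, -0.002]
force: [-0.8, -0.4, 6.0]
finger_gap: 0.0098
```

play_rows --rows '[{"dp": [0,0,1.5],"roll": 0},{"dp": [0,0,3],"roll": 0},{"dp": [0,0,4],"roll": 0},{"dp": [0,0,4],"roll": 0},{"dp": [-2,-0.15,4],"roll": 0},{"dp": [-5,-0.37,4],"roll": 0},{"dp": [-7.6,-0.57,4],"roll": 0},{"dp": [-7.6,-0.57,4],"roll": 0},{"dp": [-7.6,-0.57,8],"roll": 0},{"dp": [-7.6,-0.57,12],"roll": 0}]'

```text
t: 23.78
tool_pos: [0.4598, 0.1595, 0.3022]
orientation: [3.139, 0.118, -0.001]
force: [0.2, 0.2, -1.6]
finger_gap: 0.01
```

play_rows --rows '[{"dp": [0,0,3],"roll": 0},{"dp": [0,0,6],"roll": 0},{"dp": [0,0,6],"roll": 0}]'

```text
t: 24.15
tool_pos: [0.461, 0.1599, 0.3635]
orientation: [-3.138, -0.118, -0.007]
force: [-0.1, -0.2, -3.0]
finger_gap: 0.0098
```

```bash
python3 crate.py
```

```text
[0.46104754 0.15992728 0.36352363] [-0.07136135 -0.16848858 -2.98922743] 0.009796718037198539
top 1407 [ 0.4712 -0.3385] [0.268 0.252] 6.17
scene 1016 [ 0.4752 -0.338 ] [0.267 0.256] 6.48
```

play_rows --rows '[{"dp": [-0.5,-3,0],"roll": 0},{"dp": [-1,-8,0.5],"roll": 0},{"dp": [-1,-13,1],"roll": 0},{"dp": [-1,-18,1],"roll": 0},{"dp": [-1,-23,1],"roll": 0},{"dp": [-0.5,-28,1],"roll": 0},{"dp": [1,-33,1],"roll": 0},{"dp": [3,-38,1],"roll": 0},{"dp": [5,-41,1],"roll": 0},{"dp": [6.3,-43.5,1],"roll": 0}]'

```text
t: 25.5
tool_pos: [0.5225, -0.277, 0.369]
orientation: [-3.138, -0.116, 0.004]
force: [0.2, 0.7, -0.8]
finger_gap: 0.0099
```

play_rows --rows '[{"dp": [0,0,0],"roll": 0},{"dp": [0,0,0],"roll": 0},{"dp": [0,0,-5],"roll": 0},{"dp": [0,0,-9],"roll": 0},{"dp": [0,0,-9],"roll": 0},{"dp": [0,0,-9],"roll": 0}]'

```text
t: 26.25
tool_pos: [0.523, -0.2754, 0.2831]
orientation: [3.139, 0.119, 0.002]
force: [0.2, -1.0, -1.6]
finger_gap: 0.0098
```

```bash
python3 crate.py
```

```text
[ 0.52298895 -0.275395    0.28314517] [ 0.23829416 -1.01041531 -1.55437376] 0.009785979294256751
top 719 [ 0.4719 -0.338 ] [0.266 0.252] 6.43
scene 889 [ 0.4744 -0.3382] [0.264 0.256] 5.96
```

Target TCP z is about 0.166, so I go down 11.6 cm and then touch down.

play_rows --rows '[{"dp": [0.1,0,-4],"roll": 0},{"dp": [0.1,0,-7.5],"roll": 0},{"dp": [0.1,0,-10],"roll": 0},{"dp": [0.1,0,-11.3],"roll": 0},{"dp": [0.1,0,-11.6],"roll": 0},{"dp": [0.1,0,-11.6],"roll": 0},{"dp": [0.1,0,-11.6],"roll": 0}]'

```text
t: 27.22
tool_pos: [0.524, -0.2758, 0.1667]
orientation: [3.138, 0.118, 0.003]
force: [0.0, 0.2, -1.4]
finger_gap: 0.01
```

play_rows --rows '[{"dp": [0,0,-0.15],"roll": 0},{"dp": [0,0,-0.15],"roll": 0}]'

```text
t: 27.48
tool_pos: [0.5243, -0.2761, 0.1658]
orientation: [3.138, 0.118, 0.003]
force: [-1.3, 0.9, 8.6]
finger_gap: 0.0096
```

play_rows --rows '[{"dp": [0,0,0],"roll": 0},{"dp": [0,0,0],"roll": 0},{"dp": [0,0,0],"roll": 0},{"dp": [0,0,3],"roll": 0},{"dp": [0,0,7],"roll": 0},{"dp": [0,0,12],"roll": 0},{"dp": [-1.5,5,16],"roll": 0},{"dp": [-3,11,18],"roll": 0},{"dp": [-3,17,18],"roll": 0},{"dp": [-3,23,18],"roll": 0}]' --grip 4

```text
t: 28.72
tool_pos: [0.4931, -0.0441, 0.3447]
orientation: [3.139, 0.116, 0.002]
force: [-0.0, 0.9, -0.6]
finger_gap: 0.0399
```

play_rows --rows '[{"dp": [0.5,6,0],"roll": 0},{"dp": [1,12,0],"roll": 0},{"dp": [1.5,18,0],"roll": 0},{"dp": [2,24,0],"roll": 0},{"dp": [2.5,29,0],"roll": 0},{"dp": [2.95,33.9,0],"roll": 0},{"dp": [2.95,33.9,0],"roll": 0},{"dp": [2.95,33.9,0],"roll": 0},{"dp": [2.95,33.9,0],"roll": 0}]'

```text
t: 29.85
tool_pos: [0.5229, 0.2922, 0.3441]
orientation: [3.139, 0.116, -0.0]
force: [0.2, -0.0, 0.9]
finger_gap: 0.0402
```

```bash
python3 - <<'E'
from h import *
s=readout.get_state();print(s['tool_pos'])
im,d=snap('scene','sc8.png')
A=cv2.resize(im[120:250,140:440,::-1],None,fx=2.66,fy=2.66,interpolation=cv2.INTER_CUBIC)
cv2.imwrite('pics/p8.png',A)
print((proj('scene',[[.5235,.294,.186],s['tool_pos']])-[140,120])*2.66)
E
```

```text
[0.52287155 0.29219425 0.3440806 ]
[[666.55868522 198.96923234]
 [692.8464078  106.50827054]]
```

View pics/p8.png

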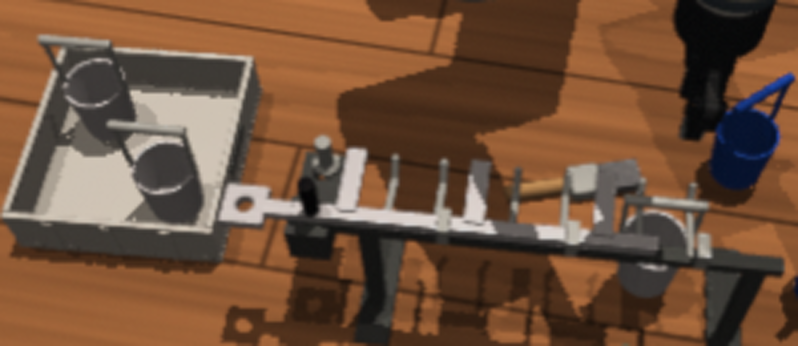

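The tool is over hook2, whose crossbar is at crop (666,203) against a predicted (667,199). Two pails stand in the crate at (75,42) and (148,128), and the pin is parked.

play_rows --rows '[{"dp": [0.05,0.15,-5],"roll": 0},{"dp": [0.05,0.15,-10],"roll": 0},{"dp": [0.05,0.15,-14],"roll": 0},{"dp": [0.05,0.15,-16.5],"roll": 0},{"dp": [0.05,0.15,-16.5],"roll": 0},{"dp": [0.05,0.15,-16.5],"roll": 0},{"dp": [0.05,0.15,-16.5],"roll": 0}]'

```text
t: 30.78
tool_pos: [0.5242, 0.2951, 0.1807]
orientation: [-3.138, -0.117, -0.004]
force: [0.2, 0.0, -0.6]
finger_gap: 0.0397
```

play_rows --rows '[{"dp": [0,0,0],"roll": 0},{"dp": [0,0,0],"roll": 0},{"dp": [0,0,0],"roll": 0},{"dp": [0,0,0],"roll": 0},{"dp": [0,0,0],"roll": 0}]' --grip 0.3

```text
t: 31.4
tool_pos: [0.5244, 0.2952, 0.1798]
orientation: [-3.139, -0.118, -0.003]
force: [3.6, 0.3, 6.0]
finger_gap: 0.0097
```

play_rows --rows '[{"dp": [0,0,1.5],"roll": 0},{"dp": [0,0,3],"roll": 0},{"dp": [0,0,4],"roll": 0},{"dp": [0,0,4],"roll": 0},{"dp": [-2,-0.15,4],"roll": 0},{"dp": [-5,-0.37,4],"roll": 0},{"dp": [-7.6,-0.57,4],"roll": 0},{"dp": [-7.6,-0.57,4],"roll": 0},{"dp": [-7.6,-0.57,8],"roll": 0},{"dp": [-7.6,-0.57,12],"roll": 0}]'

```text
t: 32.65
tool_pos: [0.4477, 0.2891, 0.2996]
orientation: [3.139, 0.118, -0.001]
force: [0.7, -0.1, -1.0]
finger_gap: 0.0097
```

play_rows --rows '[{"dp": [0,0,4],"roll": 0},{"dp": [0,0,7],"roll": 0},{"dp": [0,0,7],"roll": 0}]'

```text
t: 33.02
tool_pos: [0.4489, 0.2898, 0.3711]
orientation: [-3.137, -0.117, -0.006]
force: [0.2, -1.3, -1.8]
finger_gap: 0.0098
```

```bash
python3 crate.py
```

```text
[0.44885597 0.28977868 0.3711396 ] [ 0.20909286 -1.30054167 -1.79322377] 0.009838757396557153
top 1480 [ 0.471  -0.3376] [0.268 0.252] 5.81
scene 1146 [ 0.4739 -0.3392] [0.266 0.255] 5.42
```

play_rows --rows '[{"dp": [-0.2,-3,0],"roll": 0},{"dp": [-0.4,-8,0],"roll": 0},{"dp": [-0.8,-13,0],"roll": 0},{"dp": [-1.2,-18,0],"roll": 0},{"dp": [-1.6,-23,0],"roll": 0},{"dp": [-2,-28,0],"roll": 0},{"dp": [-2.2,-33,0],"roll": 0},{"dp": [-2.4,-38,0],"roll": 0},{"dp": [-2.8,-42,0],"roll": 0},{"dp": [-3,-45,0],"roll": 0}]'

```text
t: 34.38
tool_pos: [0.4164, -0.1624, 0.3672]
orientation: [-3.138, -0.116, 0.004]
force: [0.6, 0.3, -1.3]
finger_gap: 0.0099
```

play_rows --rows '[{"dp": [-0.3,-4,0],"roll": 0},{"dp": [-0.6,-8,0],"roll": 0},{"dp": [-0.9,-11,0],"roll": 0},{"dp": [-1,-12.6,0],"roll": 0},{"dp": [-1,-12.6,0],"roll": 0},{"dp": [-1,-12.6,-5],"roll": 0},{"dp": [-1,-12.6,-9],"roll": 0},{"dp": [-1,-12.6,-9],"roll": 0},{"dp": [-1,-12.6,-9],"roll": 0}]'

```text
t: 35.5
tool_pos: [0.4082, -0.2867, 0.2805]
orientation: [3.139, 0.119, 0.002]
force: [0.5, -0.8, -1.4]
finger_gap: 0.0098
```

```bash
python3 crate.py
```

```text
[ 0.40822809 -0.28667475  0.28047055] [ 0.47415327 -0.81367826 -1.3589944 ] 0.009782778780432653
top 1043 [ 0.4707 -0.3372] [0.268 0.252] 4.95
scene 1064 [ 0.4755 -0.3382] [0.266 0.255] 6.57
```

Target TCP z is about 0.163, so down 11.6 cm to 0.1645 and then touch down.

play_rows --rows '[{"dp": [0.1,0,-4],"roll": 0},{"dp": [0.1,0,-7.5],"roll": 0},{"dp": [0.1,0,-10],"roll": 0},{"dp": [0.1,0,-11.2],"roll": 0},{"dp": [0.1,0,-11.6],"roll": 0},{"dp": [0.1,0,-11.6],"roll": 0},{"dp": [0.1,0,-11.7],"roll": 0},{"dp": [0.1,0,-11.7],"roll": 0}]'

```text
t: 36.6
tool_pos: [0.4093, -0.2875, 0.1632]
orientation: [3.138, 0.118, 0.004]
force: [1.2, 0.3, 6.2]
finger_gap: 0.0098
```

play_rows --rows '[{"dp": [0,0,0],"roll": 0},{"dp": [0,0,0],"roll": 0},{"dp": [0,0,0],"roll": 0},{"dp": [0,0,3],"roll": 0},{"dp": [0,0,7],"roll": 0},{"dp": [0,0,12],"roll": 0},{"dp": [0,5,16],"roll": 0},{"dp": [0,11,18],"roll": 0},{"dp": [0,17,18],"roll": 0},{"dp": [1,22,18],"roll": 0}]' --grip 4

```text
t: 37.85
tool_pos: [0.4178, -0.065, 0.3425]
orientation: [3.139, 0.118, 0.002]
force: [0.9, -0.6, 0.3]
finger_gap: 0.0397
```

```bash
python3 - <<'E'
from crate import *
s=readout.get_state();print(s['tool_pos']);crate()
im=cv2.imread('pics/cr_scene.png');d=snap('scene')[1];P=cloud('scene',d).reshape(-1,3)
q=P[(P[:,2]>.157)&(P[:,2]<.178)&(P[:,1]<-.2)&(P[:,1]>-.5)&(P[:,0]<.6)&(P[:,0]>.35)]
_,lab,c=cv2.kmeans(q.astype(np.float32),3,None,(3,50,1e-5),5,cv2.KMEANS_PP_CENTERS);print(c)
for i in range(3): print(np.ptp(q[lab[:,0]==i],axis=0),np.median(q[lab[:,0]==i][:,2]))
cv2.imwrite('pics/p9.png',cv2.resize(im[120:240,140:300],None,fx=3.75,fy=3.75,interpolation=cv2.INTER_CUBIC))
E
```

```text
[ 0.41775919 -0.06500479  0.34253462]
top 1050 [ 0.4708 -0.3392] [0.267 0.25 ] 5.63
scene 1221 [ 0.4757 -0.3387] [0.265 0.256] 6.2
[[ 0.4128122  -0.28792772  0.16743617]
 [ 0.5253829  -0.2765883   0.16720383]
 [ 0.42313513 -0.3991764   0.16767831]]
[0.0156144  0.08704961 0.01443935] 0.16812816952036702
[0.01609707 0.08716278 0.01585146] 0.16747761168883835
[0.01964621 0.08350005 0.01787744] 0.16799129448849803
```

View pics/p9.png

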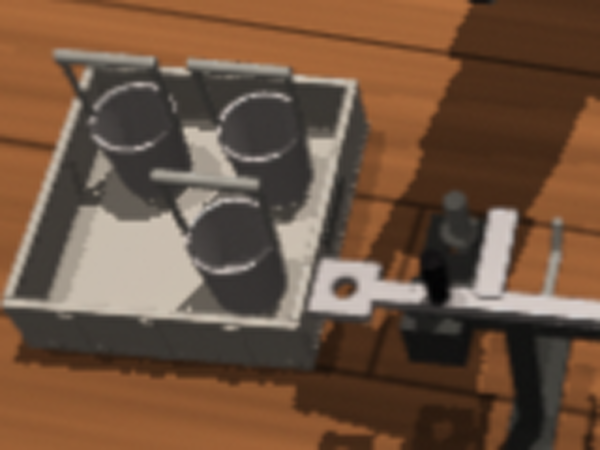

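All three pails stand upright in the crate with crossbar tops at about 0.168 m. Now I shut the bar.

play_rows --rows '[{"dp": [5,0.2,0],"roll": 0},{"dp": [10,0.4,0],"roll": 0},{"dp": [15,0.5,-2],"roll": 0},{"dp": [19.3,0.5,-3],"roll": 0},{"dp": [19.3,0.5,-4],"roll": 0},{"dp": [19.3,0.5,-4],"roll": 0},{"dp": [19.3,0.5,-4],"roll": 0}]'

```text
t: 38.88
tool_pos: [0.6105, -0.0625, 0.3026]
orientation: [3.139, 0.117, 0.0]
force: [-0.2, 0.3, -0.3]
finger_gap: 0.04
```

play_rows --rows '[{"dp": [0.05,0.15,-3],"roll": 0},{"dp": [0.05,0.15,-6],"roll": 0},{"dp": [0.05,0.15,-7.4],"roll": 0},{"dp": [0.05,0.15,-7.4],"roll": 0},{"dp": [0.05,0.15,-7.4],"roll": 0}]'

```text
t: 39.5
tool_pos: [0.6125, -0.0605, 0.2295]
orientation: [3.139, 0.118, 0.003]
force: [-0.3, -0.5, 0.1]
finger_gap: 0.0403
```

play_rows --rows '[{"dp": [0,0,0],"roll": 0},{"dp": [0,0,0],"roll": 0},{"dp": [0,0,0],"roll": 0},{"dp": [0,0,0],"roll": 0},{"dp": [0,0,0],"roll": 0}]' --grip 0.5

```text
t: 40.12
tool_pos: [0.611, -0.0606, 0.2294]
orientation: [3.139, 0.118, -0.002]
force: [-8.2, -0.5, 10.1]
finger_gap: 0.0166
```

play_rows --rows '[{"dp": [-0.1,1.5,0],"roll": 0},{"dp": [-0.23,3,0],"roll": 0},{"dp": [-0.34,4.5,0],"roll": 0},{"dp": [-0.45,6,0],"roll": 0},{"dp": [-0.49,6.5,0],"roll": 0},{"dp": [-0.5,6.7,0],"roll": 0},{"dp": [-0.5,6.7,0],"roll": 0},{"dp": [-0.5,6.7,0],"roll": 0}]'

```text
t: 41.12
tool_pos: [0.6062, 0.0044, 0.2294]
orientation: [3.136, 0.118, -0.002]
force: [-6.7, -11.7, 8.3]
finger_gap: 0.0164
```

play_rows --rows '[{"dp": [0,0,0],"roll": 0},{"dp": [0,0,0],"roll": 0},{"dp": [0,0,0],"roll": 0},{"dp": [0,0,5],"roll": 0},{"dp": [0,0,9],"roll": 0},{"dp": [-4,-4,9],"roll": 0},{"dp": [-8.05,-7.65,9],"roll": 0},{"dp": [-8.05,-7.65,9],"roll": 0},{"dp": [-8.05,-7.65,9],"roll": 0}]' --grip 4

```text
t: 42.25
tool_pos: [0.5269, -0.0697, 0.3184]
orientation: [-3.139, -0.117, -0.002]
force: [0.3, -0.5, 1.0]
finger_gap: 0.0399
```

```bash
python3 - <<'E'
from h import *
s=readout.get_state();print(s['tool_pos'])
im,d=snap('scene');u,v=262,181
cv2.imwrite('pics/p10.png',cv2.resize(im[v-40:v+40,u-50:u+50,::-1],None,fx=6,fy=6,interpolation=cv2.INTER_CUBIC))
E
```

```text
[ 0.52689323 -0.0697484   0.31838575]
```

View pics/p10.png

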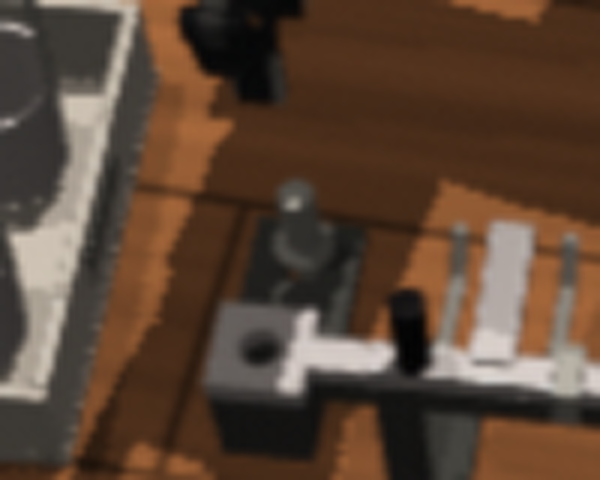

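The eye is back at crop (262,347), as before. The pin is unchanged at (297,225).

play_rows --rows '[{"dp": [-0.14,-0.28,-4],"roll": 0},{"dp": [-0.14,-0.28,-8],"roll": 0},{"dp": [-0.14,-0.28,-11.5],"roll": 0},{"dp": [-0.14,-0.28,-13.9],"roll": 0},{"dp": [-0.14,-0.28,-13.9],"roll": 0},{"dp": [-0.14,-0.28,-13.9],"roll": 0}]'

```text
t: 43.05
tool_pos: [0.526, -0.0723, 0.1797]
orientation: [3.139, 0.119, 0.001]
force: [0.3, -0.4, 0.7]
finger_gap: 0.0402
```

play_rows --rows '[{"dp": [0,0,0],"roll": 0},{"dp": [0,0,0],"roll": 0},{"dp": [0,0,0],"roll": 0},{"dp": [0,0,0],"roll": 0},{"dp": [0,0,0],"roll": 0}]' --grip 0.5

```text
t: 43.68
tool_pos: [0.5258, -0.0727, 0.1803]
orientation: [3.139, 0.117, 0.004]
force: [-1.0, 1.0, 6.3]
finger_gap: 0.0167
```

play_rows --rows '[{"dp": [0,0,2],"roll": 0},{"dp": [0,0,5],"roll": 0},{"dp": [0,0,9],"roll": 0},{"dp": [0,0,13],"roll": 0},{"dp": [0,0,13],"roll": 0},{"dp": [4,0.3,13],"roll": 0},{"dp": [8.4,0.63,13],"roll": 0},{"dp": [8.4,0.63,13],"roll": 0},{"dp": [8.4,0.63,13],"roll": 0},{"dp": [8.4,0.63,13],"roll": 0}]'

```text
t: 44.92
tool_pos: [0.6079, -0.0664, 0.3087]
orientation: [-3.139, -0.117, 0.002]
force: [-0.1, 0.5, -1.7]
finger_gap: 0.0167
```

```bash
python3 - <<'E'
from h import *
s=readout.get_state();print(s['tool_pos'],s['orientation'])
im,d=snap('scene');u,v=255,181
cv2.imwrite('pics/p11.png',cv2.resize(im[v-40:v+40,u-50:u+50,::-1],None,fx=6,fy=6,interpolation=cv2.INTER_CUBIC))
t=s['tool_pos'];print((proj('scene',[t-[0,0,.0303],t-[0,0,.0903],[.61,-.0663,.198]])-[205,141])*6)
E
```

```text
[ 0.60792449 -0.06644716  0.30867135] [-3.13927202e+00 -1.17455197e-01  1.60697528e-03]
[[278.42841969 239.63293671]
 [296.12933597 314.8536397 ]
 [300.89225833 342.70383598]]
```

View pics/p11.png

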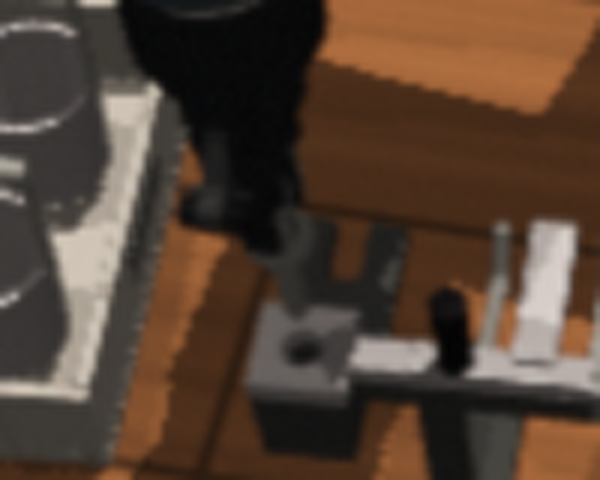

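play_rows --rows '[{"dp": [0.2,0,-0.5],"roll": 0},{"dp": [0.2,0,-1.5],"roll": 0},{"dp": [0.2,0,-2.2],"roll": 0},{"dp": [0.2,0,-2.8],"roll": 0},{"dp": [0.2,0,-3.2],"roll": 0},{"dp": [0.2,0,-3.2],"roll": 0}]'

```text
t: 45.72
tool_pos: [0.6109, -0.0664, 0.2767]
orientation: [-3.139, -0.118, 0.001]
force: [-0.1, 0.4, -0.4]
finger_gap: 0.0164
```

play_rows --rows '[{"dp": [-0.07,0,-0.6],"roll": 0},{"dp": [-0.07,0,-1.2],"roll": 0},{"dp": [-0.07,0,-1.8],"roll": 0},{"dp": [-0.07,0,-2.4],"roll": 0},{"dp": [-0.07,0,-3],"roll": 0},{"dp": [-0.07,0,-3],"roll": 0}]'

```text
t: 46.48
tool_pos: [0.61, -0.0663, 0.2464]
orientation: [-3.139, -0.118, 0.002]
force: [0.2, -0.8, -0.5]
finger_gap: 0.0165
```

play_rows --rows '[{"dp": [0,0,-0.6],"roll": 0},{"dp": [0,0,-1.2],"roll": 0},{"dp": [0,0,-1.6],"roll": 0},{"dp": [0,0,-1.75],"roll": 0},{"dp": [0,0,-1.75],"roll": 0}]'

```text
t: 47.1
tool_pos: [0.6103, -0.0664, 0.2295]
orientation: [-3.139, -0.118, 0.0]
force: [0.7, -0.5, -1.1]
finger_gap: 0.0162
```

play_rows --rows '[{"dp": [0,0,0],"roll": 0},{"dp": [0,0,0],"roll": 0},{"dp": [0,0,0],"roll": 0},{"dp": [0,0,0],"roll": 0},{"dp": [0,0,5],"roll": 0},{"dp": [0,0,10],"roll": 0},{"dp": [-4,2,13],"roll": 0},{"dp": [-9,4,13],"roll": 0},{"dp": [-14,5,13],"roll": 0},{"dp": [-19,6,13],"roll": 0}]' --grip 4

```text
t: 48.35
tool_pos: [0.4186, -0.006, 0.3596]
orientation: [-3.139, -0.118, -0.001]
force: [-0.7, -0.1, 0.1]
finger_gap: 0.0402
```

```bash
python3 - <<'E'
from crate import *
s=readout.get_state();print(s['tool_pos'],s['finger_gap'],s['force']);crate()
im,d=snap('scene');P=cloud('scene',d).reshape(-1,3)
k=(P[:,2]>.215)&(P[:,2]<.26)&(P[:,0]>.58)&(P[:,0]<.65)&(P[:,1]<-.03)&(P[:,1]>-.1);print('pin',k.sum(),P[k].mean(0),P[k][:,2].max())
q=P[(P[:,2]>.157)&(P[:,2]<.178)&(P[:,1]<-.2)&(P[:,1]>-.5)&(P[:,0]<.6)&(P[:,0]>.35)]
_,lab,c=cv2.kmeans(q.astype(np.float32),3,None,(3,50,1e-5),5,cv2.KMEANS_PP_CENTERS);print(c)
cv2.imwrite('pics/p12.png',cv2.resize(im[115:265,140:400,::-1],None,fx=3,fy=3,interpolation=cv2.INTER_CUBIC))
E
```

```text
[ 0.41864804 -0.00600566  0.35956851] 0.04020321629049859 [-0.65599461 -0.09009695  0.12439959]
top 1397 [ 0.4715 -0.3395] [0.268 0.252] 5.71
scene 1220 [ 0.4756 -0.3385] [0.264 0.257] 5.77
pin 68 [ 0.61382555 -0.06391785  0.23546519] 0.24673114000858942
[[ 0.41311842 -0.28782612  0.16782562]
 [ 0.52573353 -0.2767972   0.167795  ]
 [ 0.42290124 -0.4001669   0.1675722 ]]
```

View pics/p12.png

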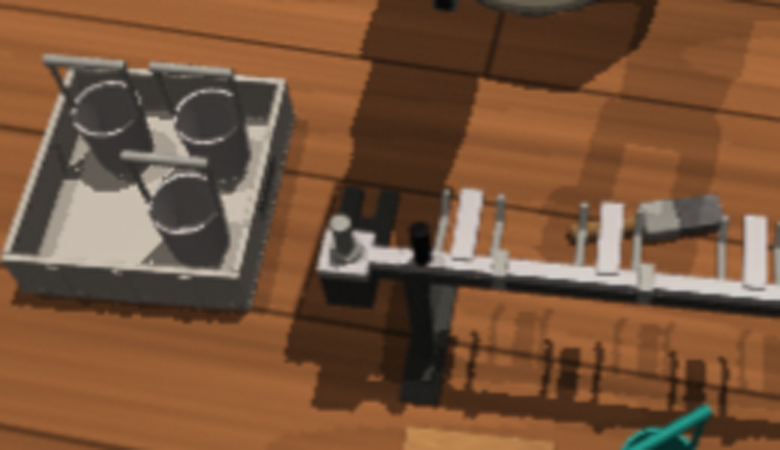

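The pin is seated at crop (343,240), the bar is shut and all three pails are upright, so I hand in.

```bash
python3 -c "
from rig import job;print(job.finish_job())"
```

```text
the job is handed in; nothing more can be done
None
```

I did every step in order and handed the job in at about t = 48.5 s; the hand-in reports no verdict. I parked the pin, opened the bar about 65 mm, and stood the three silver pails in the crate. Then I shut the bar against its stop and put the pin back in the bore.

**Last checks:**
- **Pails:** all three are upright in the crate, with crossbar tops at about 0.168 m (0.169 m expected).
- **Crate:** it hadn't moved; its centre is at about (0.472, -0.339). The two cameras differ by about 4 mm.
- **Bar:** the knob is back at its starting position to within about 1 mm.
- **Pin:** it is in the bore with its collar on the eye. Its highest depth reading is 0.247 m (0.244 m expected), within depth noise. Its mean position is 4–5 mm off the bore estimate, because that camera sees only the near side of the pin.
- **Bystanders:** I never reached for the brush, jar, carton or look-alike pails, and saw no sign of them moving. I didn't measure their positions at the end.
- **Arm:** it was clear of everything at hand-in.

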